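# Pickle stall: open one display case, shut the other

## Robot

A 6-joint arm with a two-finger parallel gripper is mounted at the origin on the work surface. World frame = base frame: x ahead of the robot, y to its left, z up, the work surface at z = 0. Lengths are in m, angles in rad, forces in N, time in s.
With the tool pointing down it reaches from about 0.35 to 0.875 m from the base axis. Payload 15.5 kg.
Tool frame: the origin (TCP) lies on the centre line of the jaws, within the pads' length; the fingertips stand 25 mm ahead of it and the grasp point (between the pads) lies 6 mm ahead of it (manip.tip_extent is the z of the fingertips in the tool frame, in m); z points along the fingers, y is the direction in which the jaws open and shut (so a half turn about z gives the same grasp; the last joint's range is limited). The gripper opens to 85 mm and grips with 20 to 120 N. Pads are 22 mm wide; open, the fingers measure 114 mm over their backs; the gripper's body (76 mm by 85 mm) begins 54 mm behind the grasp point. The pads swing forward as they close: fully open they stand 13 mm farther back than shut.
Start: joints at [-1.202, 0.494, 1.345, -0, 1.302, -0.096], TCP at [0.28, -0.559, 0.256] pointing down, gripper open.
Joint ranges: [-2.91, 2.91], [-0.82, 2.16], [0.22, 2.67], [-1.22, 4.37], [0.12, 2.79], [-3.08, 3.08]. Speed limits (rad/s): [1.89, 1.89, 2.57, 3.01, 3.01, 3.01].

## Interface

Orientations are given as a unit quaternion [w, x, y, z].
In Python, from cell import manip, capture, camera_params, ticket gives the robot as it stands.
- The arm moves only by the shell command python3 -m handwheel 'ROWS'. ROWS is JSON, one flat list of numbers, 5 for each row, row after row: the opening, from 0 (shut) to 1 (fully open), then the shift along the tool's x, y, z in cm, then the turn about the tool's z in rad. In form: [hand, x, y, z, twist, hand, x, y, z, twist, ...]. A call has 1 to 8 rows; each row shifts and turns the pose as measured when the row begins, along the tool's axes as they then stand; what a row does not reach is not made up. A row lasts 1/8 s, in which the tool goes at most 62.5 mm and 10.7 degrees, less where a joint would pass 70% of its speed; a pose out of reach is approached as far as the arm can. A call is refused whole if a number of a shift passes 6.25 or a number of a turn 0.188, either way. A call with a gripper value outside its range is refused whole. The fingers move at their own pace and stop on an object; the grip force is fixed at half the most. Time passes only in rows, so rows that do not move let the fingers close. It gives the time, the measured TCP pose, the force and the opening at its end, in the units of the state.
- manip.read_state(): the state, without advancing time (a new reading comes with each control period).
- capture(name): name is "scene" or "top" or "wrist"; returns the picture (384x512x3 uint8, red, green, blue); there is no depth.
- camera_params(name): a dict with "camera_matrix" (3x3 intrinsics, pixels), "R" (3x3) and "t" (3): a world point X has camera coordinates R X + t; the wrist camera has in their place "hand_eye" (4x4, takes a point from camera to tool coordinates, whose origin is the TCP and whose axes are the flange's). Camera axes: x right, y down, z forward; pixel columns grow to the right and rows downward; lengths in m; the calibration is good to about 2 mm. A picture is of the moment at which its call begins: read the wrist's pose just before it. camera_params takes no time and is no camera call.
- ticket.hand_in(): hands the job in, once; it reports no verdict.
The state is a dict: "clock": time; "joint_positions": joint angles; "qd": joint speeds; "joint_torque": joint torques, N m; "position": TCP position; "tool_rot": TCP orientation; "wrist_force": force on the tool from outside, world axes, zero at the start; "ft_torque": the same for the moment, N m; "finger_gap": finger opening in m.
Only numpy, scipy, OpenCV 4.12 (cv2) and the standard library are available. Lean on these libraries where they do the work, as an engineer would, in place of code of your own. Each camera call takes 0.05 s, during which the arm holds its last target.

## Task

Customers now want the stuffed green tomatoes and no longer the cabbages. By its handle bar, raise the sliding sash of the display case that holds the tomatoes all the way up, and lower the sash of the case that holds the two big cabbages until it is fully shut; the order does not matter.

Things in the scene. Friction and masses are not known exactly. Their poses are not given: they have to be found in the camera images.
- tomato_handle (a point): centre of the dark level handle bar over the sash of the case with the heap of small green tomatoes (60 mm). Bar 150 mm long (along y), 16 thick (x), 18 tall; 31 mm clear above the sash on two stems 65 mm either side of centre. x points into the case, away from the robot; z up. Moves with the sash: 200 mm above the counter when shut, 320 at the upper stop.
- tomato_sash (a joint): m the sash of the tomato case is raised: 0 shut, 0.12 at its upper stop. Clear pane, aluminium frame, about 0.5 kg; slides with friction, stays where left; about 15 N lifts, 4 N lowers it; starts part-way up. Case 260 mm wide, 160 tall, 255 deep behind the sash; guide posts 306 mm tall stand 122 mm either side of the sash's middle.
- cabbage_handle (a point): centre of the dark level handle bar over the sash of the case with the two big cabbages (112 mm). Bar 150 mm long (along y), 16 thick (x), 18 tall; 31 mm clear above the sash on two stems 65 mm either side of centre. x points into the case, away from the robot; z up. Moves with the sash: 200 mm above the counter when shut, 320 at the upper stop.
- cabbage_sash (a joint): m the sash of the cabbage case is raised: 0 shut, 0.12 at its upper stop. Clear pane, aluminium frame, about 0.5 kg; slides with friction, stays where left; about 15 N lifts, 4 N lowers it; starts part-way up. Case 260 mm wide, 160 tall, 255 deep behind the sash; guide posts 306 mm tall stand 122 mm either side of the sash's middle.

How it is judged:
At the end, for the whole second after the job is handed in: The sash of the tomato case is within 15 mm of its upper stop (above 0.105 m), the sash of the cabbage case is within 15 mm of shut (below 0.015 m), and both are at rest (value of joint tomato_sash above 0.105 m and value of joint cabbage_sash below 0.015 m and velocity of joint tomato_sash between -0.01 and 0.01 m/s and velocity of joint cabbage_sash between -0.01 and 0.01 m/s); the robot touches nothing.
It also fails if it takes over 50 s, if anything falls off the work surface, if the arm or the gripper's body presses on something with over 40 N, if the wrist force passes 120 N, or if a joint passes its speed limit or range.

## Working session

There is one attempt and no reset: what is moved stays moved. The work goes in short steps, Python scripts to look and compute and a shell command to move; the robot and the scene stay as the last step left them, time stands still between calls to the robot, and variables do not carry over. Pictures are saved under pics/ and viewed, and the job is handed in when it is done.

```bash
mkdir -p pics; ls
python3 - <<'E'
from cell import manip,capture,camera_params
import cv2,json
for n in("scene","top"):
    im=capture(n); cv2.imwrite(f"pics/{n}0.png",im[:,:,::-1])
    p=camera_params(n); print(n,p)
print(camera_params("wrist")); print(manip.read_state(), manip.tip_extent)
E
```

```text
pics
scene {'camera_matrix': array([[421.04602242,   0.        , 256.49835921],
       [  0.        , 421.04602242, 192.1149831 ],
       [  0.        ,   0.        ,   1.        ]]), 'R': array([[ 0.97449645, -0.2237557 ,  0.01703077],
       [-0.15176763, -0.71307238, -0.68446648],
       [ 0.16529745,  0.66442544, -0.72884538]]), 't': array([-0.49311327,  0.17262031,  0.77863097])}
top {'camera_matrix': array([[376.83183766,   0.        , 259.09717111],
       [  0.        , 376.83183766, 188.62665759],
       [  0.        ,   0.        ,   1.        ]]), 'R': array([[ 0.01950203, -0.99980905, -0.00123551],
       [-0.99281379, -0.01921962, -0.11811594],
       [ 0.11806964,  0.00353013, -0.99299904]]), 't': array([0.00477449, 0.53155903, 0.7816835 ])}
{'camera_matrix': array([[266.55190896,   0.        , 257.42927242],
       [  0.        , 266.55190896, 189.06101175],
       [  0.        ,   0.        ,   1.        ]]), 'hand_eye': array([[ 3.37759278e-04, -9.53801972e-01, -3.00435823e-01,
         7.79260225e-02],
       [ 9.99999935e-01,  2.83694995e-04,  2.23576566e-04,
     
[... 189 characters left out ...]
])}
{'clock': 0.1, 'joint_positions': array([-1.20254598e+00,  4.94100562e-01,  1.34602895e+00,  1.34136120e-05,
        1.30248973e+00, -9.54939391e-02]), 'qd': array([-0.001312  , -0.00091287, -0.00025357, -0.00068377,  0.00018914,
       -0.00091341]), 'joint_torque': array([ 1.40976103e-03, -8.83591962e+01, -3.84559536e+01, -9.13439112e-05,
        5.24059287e-03,  4.62690434e-05]), 'position': array([ 0.27947392, -0.55872981,  0.25578623]), 'tool_rot': array([-5.09404927e-04,  9.73238163e-01,  2.29798203e-01, -6.33791294e-05]), 'wrist_force': array([0.12889278, 0.5254849 , 0.5093386 ]), 'ft_torque': array([ 0.03373426, -0.03641621, -0.02908285]), 'finger_gap': 0.08513585772898796} 0.025
```

View pics/scene0.png

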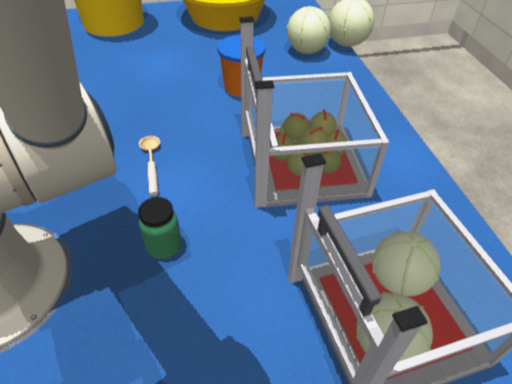

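View pics/top0.png

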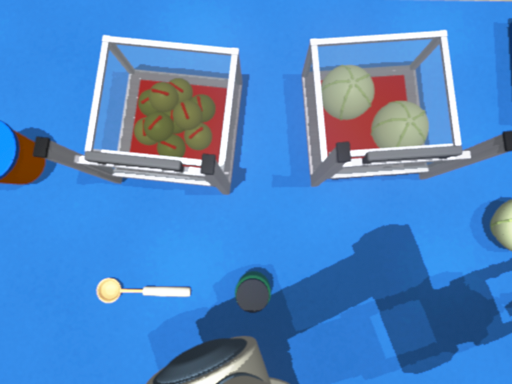

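Run:
```python
import cv2,numpy as np
t=cv2.imread('pics/top0.png');s=cv2.imread('pics/scene0.png')
a=cv2.resize(t[125:200,25:225],None,fx=4,fy=4,interpolation=2);b=cv2.resize(t[125:200,312:512],None,fx=4,fy=4,interpolation=2)
cv2.imwrite('pics/topz.png',np.vstack([a,b]))
cv2.imwrite('pics/scz.png',np.hstack([cv2.resize(s[10:160,220:320],None,fx=4,fy=4,interpolation=2),cv2.resize(s[190:340,300:400],None,fx=4,fy=4,interpolation=2)]))
```

```text
(no output)
```

View pics/topz.png

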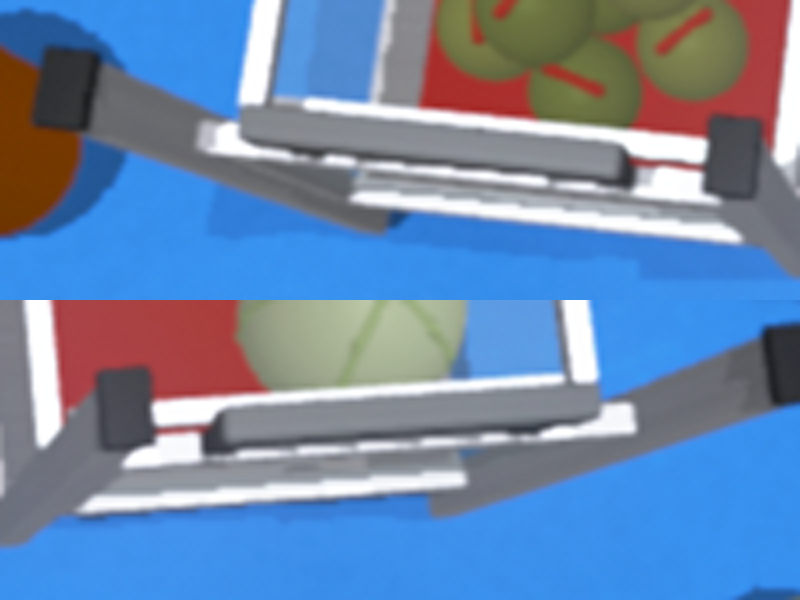

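View pics/scz.png

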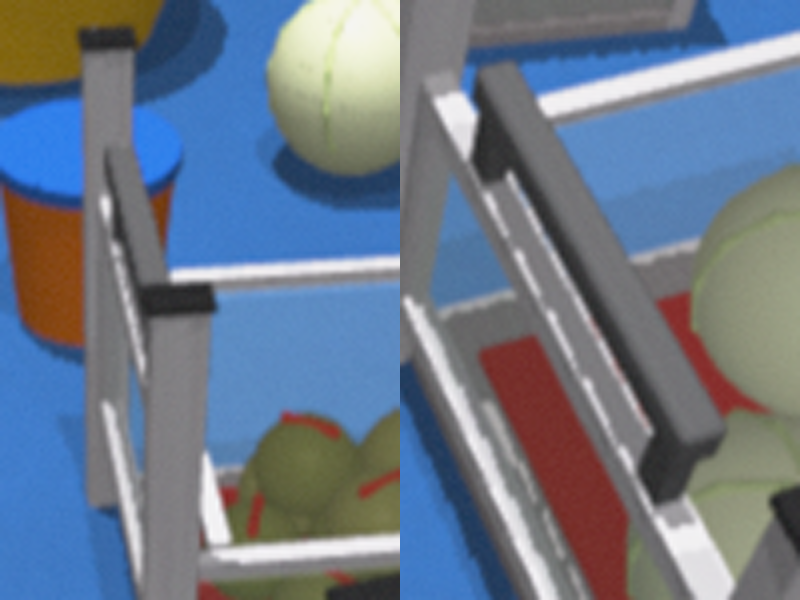

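```bash
cat > h.py <<'E'
import numpy as np
from cell import camera_params
def ray(n,p):
    c=camera_params(n);K=c['camera_matrix'];R=c['R']
    d=R.T@np.linalg.solve(K,[p[0],p[1],1]);o=-R.T@c['t'];return o,d
def onz(n,p,z):
    o,d=ray(n,p);return o+d*(z-o[2])/d[2]
def tri(p1,p2,a='top',b='scene'):
    o1,d1=ray(a,p1);o2,d2=ray(b,p2)
    s=np.linalg.lstsq(np.c_[d1,-d2],o2-o1,rcond=None)[0]
    x,y=o1+d1*s[0],o2+d2*s[1];return (x+y)/2,np.linalg.norm(x-y)
E
python3 - <<'E'
from h import *
np.set_printoptions(precision=4,suppress=True)
posts={'tom':((41.5,147),(208.3,163.7)),'cab':((343.3,152),(508.5,141))}
bars={'tom':((85.75,155.5),(181.75,166.2)),'cab':((367,156.3),(461.5,150))}
for k in posts:
    a,b=[onz('top',p,.306) for p in posts[k]]
    print(k,'posts',a,b,np.linalg.norm(a-b),'mid',(a+b)/2,'yaw',np.degrees(np.arctan2(-(b-a)[0]*-1,-(b-a)[1])))
    for z in np.arange(.20,.34,.02):
        a,b=[onz('top',p,z) for p in bars[k]]
        print(' ztop %.2f'%z,np.linalg.norm(a-b),(a+b)/2)
print(tri((85.75,155.5),(248.75,47)),tri((367,156.3),(325.3,207.5)),tri((461.5,150),(374.5,297)))
E
```

```text
tom posts [0.5532 0.3295 0.306 ] [0.5334 0.0878 0.306 ] 0.24260437461157736 mid [0.5433 0.2087 0.306 ] yaw -4.688108543227967
 ztop 0.20 0.1673193479150895 [0.5554 0.2316 0.2   ]
 ztop 0.22 0.16208245581826777 [0.5516 0.2247 0.22  ]
 ztop 0.24 0.156845563721446 [0.5479 0.2179 0.24  ]
 ztop 0.26 0.15160867162462432 [0.5441 0.211  0.26  ]
 ztop 0.28 0.1463717795278026 [0.5403 0.2041 0.28  ]
 ztop 0.30 0.14113488743098088 [0.5366 0.1973 0.3   ]
 ztop 0.32 0.1358979953341592 [0.5328 0.1904 0.32  ]
 ztop 0.34 0.1306611032373374 [0.5291 0.1835 0.34  ]
cab posts [ 0.5542 -0.1061  0.306 ] [ 0.575  -0.3448  0.306 ] 0.2396071373918213 mid [ 0.5646 -0.2255  0.306 ] yaw 4.9771952400692125
 ztop 0.20 0.16394441041657865 [ 0.5782 -0.2521  0.2   ]
 ztop 0.22 0.15881314975887884 [ 0.5737 -0.2439  0.22  ]
 ztop 0.24 0.1536818891011791 [ 0.5692 -0.2356  0.24  ]
 ztop 0.26 0.14855062844347935 [ 0.5648 -0.2273  0.26  ]
 ztop 0.28 0.1434193677857796 [ 0.5603 -0.219   0.28  ]
 ztop 0.30 0.13828810712807985 [ 0.5558 -0.2108  0.3   ]
 ztop 0.32 0.13315684647038012 [ 0.5514 -0.2025  0.32  ]
 ztop 0.34 0.1280255858126803 [ 0.5469 -0.1942  0.34  ]
(array([0.5495, 0.2818, 0.2698]), np.float64(0.0005864414714418491)) (array([ 0.5612, -0.1547,  0.2573]), np.float64(0.004492787773601084)) (array([ 0.5709, -0.3   ,  0.2626]), np.float64(0.0006233924048220091))
```

The scene view shows the tomato case at upper centre and the cabbage case at lower right. In the top view the tomato bar ends are at px (86,155) and (182,166), and the cabbage bar ends at (367,156) and (461,150). Post spacing (243 and 240 mm, expected 244), bar length and triangulation all agree.

| Bar | Centre (x, y, z) in m | Yaw |
|---|---|---|
| Tomato | (0.543, 0.209, 0.258) | −4.7° |
| Cabbage | (0.565, −0.227, 0.251) | +5° |

I'll do the cabbage first: rise and turn.

```bash
python3 -m handwheel '[1,0,0,-5.5,-0.17, 1,0,0,-5.5,-0.17, 1,0,0,0,-0.17, 1,0,0,0,-0.17, 1,0,0,0,-0.17, 1,0,0,0,-0.17, 1,0,0,0,-0.17, 1,0,0,0,0]'
cat >> h.py <<'E'
def rel(P,yawdeg):
    from cell import manip
    from scipy.spatial.transform import Rotation as Ro
    s=manip.read_state();w=s['tool_rot'];R=Ro.from_quat([w[1],w[2],w[3],w[0]]).as_matrix()
    print('tcp',np.round(s['position'],4),'F',np.round(s['wrist_force'],1),'gap',round(s['finger_gap'],4),'q6',s['joint_positions'][5],'t',s['clock'])
    ya=np.degrees(np.arctan2(R[1,1],R[0,1]))
    print('tool y yaw',ya,'tilt',R[:,2],'shift cm',np.round(R.T@(np.array(P)-s['position'])*100,2),'twist',-np.radians(yawdeg-ya))
E
python3 -c "
from h import *
rel([.565,-.2265,.36],5)"
```

```text
clock: 1.1
position: [0.2791, -0.5577, 0.3666]
tool_rot: [-0.003, 0.664, 0.748, 0.002]
wrist_force: [-0.7, 0.3, -0.3]
finger_gap: 0.0852
tcp [ 0.2791 -0.5577  0.3666] F [-0.7  0.3 -0.3] gap 0.0852 q6 -1.3220677848752336 t 1.1
tool y yaw 6.849941507369348 tilt [-0.0025352   0.0065199  -0.99997553] shift cm [29.47 32.34  0.81] twist 0.032287570272902064
```

```bash
python3 -m handwheel '[1,3.7,4,0,0.03, 1,3.7,4,0,0, 1,3.7,4,0,0, 1,3.7,4,0,0, 1,3.7,4,0,0, 1,3.7,4,0,0, 1,3.7,4,0,0, 1,3.7,4,0,0]'
python3 -c "
from h import *
rel([.565,-.2265,.36],5)"
```

```text
clock: 2.1
position: [0.5826, -0.2318, 0.3663]
tool_rot: [-0.004, 0.692, 0.722, 0.001]
wrist_force: [0.3, -1.5, 0.4]
finger_gap: 0.0853
tcp [ 0.5826 -0.2318  0.3663] F [ 0.3 -1.5  0.4] gap 0.0853 q6 -0.5176866644814523 t 2.1
tool y yaw 2.3636771700866586 tilt [-0.00397772  0.00762944 -0.99996298] shift cm [ 0.6  -1.73  0.65] twist -0.046012513527482264
```

```bash
python3 -m handwheel '[1,0.6,-1.7,0.6,-0.046, 1,0,0,0,0]'
python3 -c "
from h import *
import cv2
from cell import capture
rel([.565,-.2265,.257],5)
cv2.imwrite('pics/w1.png',capture('wrist')[:,:,::-1])"
```

```text
clock: 2.35
position: [0.5674, -0.2229, 0.3595]
tool_rot: [-0.005, 0.677, 0.736, 0.002]
wrist_force: [0.9, -0.5, -0.1]
finger_gap: 0.0853
tcp [ 0.5674 -0.2229  0.3595] F [ 0.9 -0.5 -0.1] gap 0.0853 q6 -0.5592615704915908 t 2.35
tool y yaw 4.806981296799973 tilt [-0.00452346  0.00855815 -0.99995315] shift cm [-0.43 -0.23 10.25] twist -0.0033688118887701787
```

View pics/w1.png

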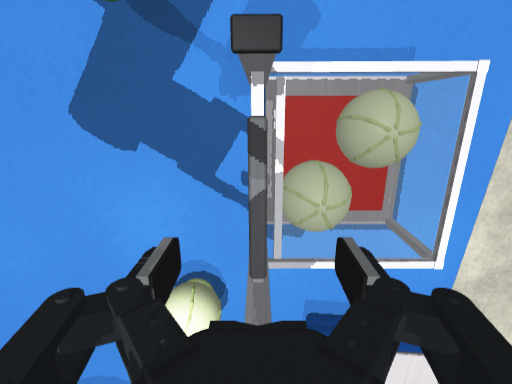

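The bar (rows 118–278, col 257) sits midway between the open fingers and parallel to the pads. I'll descend and grip.

```bash
python3 -m handwheel '[1,-0.4,-0.1,4,0, 1,0,0,4,0, 1,0,0,2.2,0, 0,0,0,0,0, 0,0,0,0,0, 0,0,0,0,0,0,0,0,0,0]'
python3 -c "
from h import *
rel([.565,-.2265,.206],5)"
```

```text
clock: 3.28
position: [0.5675, -0.2316, 0.259]
tool_rot: [-0.002, 0.684, 0.729, 0.001]
wrist_force: [8.7, -3.4, -1.1]
finger_gap: 0.0151
tcp [ 0.5675 -0.2316  0.259 ] F [ 8.7 -3.4 -1.1] gap 0.0151 q6 -0.551762807517874 t 3.275
tool y yaw 3.6739284141661126 tilt [-0.00160319  0.00495077 -0.99998646] shift cm [ 0.49 -0.21  5.3 ] twist -0.023144315289943932
```

```bash
python3 -m handwheel '[0,0,0,1.2,0, 0,0,0,1.2,0, 0,0,0,1.2,0, 0,0,0,0,0]'
python3 -c "
from h import *
rel([.565,-.2265,.206],5)"
```

```text
clock: 3.78
position: [0.5675, -0.2316, 0.2227]
tool_rot: [-0.001, 0.684, 0.73, 0.001]
wrist_force: [3.5, -2.2, -15.3]
finger_gap: 0.0151
tcp [ 0.5675 -0.2316  0.2227] F [  3.5  -2.2 -15.3] gap 0.0151 q6 -0.552274277781929 t 3.775
tool y yaw 3.7146917176060104 tilt [-4.27340965e-04  3.62861813e-03 -9.99993325e-01] shift cm [ 0.52 -0.22  1.67] twist -0.022432861430928184
```

```bash
python3 -m handwheel '[0,0,0,0.7,0, 0,0,0,0.5,0, 0,0,0,0,0]'
python3 -m handwheel '[0,0,0,0.3,0, 0,0,0,0,0]'
python3 -m handwheel '[0,0,0,0.3,0, 0,0,0,0,0]'
```

```text
clock: 4.15
position: [0.5676, -0.2316, 0.2101]
tool_rot: [-0.001, 0.684, 0.73, 0.001]
wrist_force: [0.5, -1.3, -6.6]
finger_gap: 0.0147
clock: 4.4
position: [0.5676, -0.2316, 0.2074]
tool_rot: [-0.001, 0.684, 0.73, 0.001]
wrist_force: [-2.4, -1.0, -0.8]
finger_gap: 0.0147
clock: 4.65
position: [0.5676, -0.2316, 0.2075]
tool_rot: [-0.0, 0.684, 0.73, 0.001]
wrist_force: [1.2, -1.5, -15.0]
finger_gap: 0.0151
```

```bash
python3 -m handwheel '[0,0,0,0.5,0]'
python3 -m handwheel '[0,0,0,0.5,0,0,0,0,0,0]'
python3 -c "
from h import *
import cv2
from cell import capture
rel([.565,-.2265,.206],5)
for n in('top','scene'):cv2.imwrite('pics/%s1.png'%n,capture(n)[:,:,::-1])"
```

```text
clock: 4.78
position: [0.5678, -0.232, 0.206]
tool_rot: [0.001, 0.684, 0.73, 0.001]
wrist_force: [-31.5, 7.5, 57.7]
finger_gap: 0.0147
clock: 5.03
position: [0.5675, -0.2321, 0.2064]
tool_rot: [0.003, 0.684, 0.73, 0.002]
wrist_force: [3.1, -1.9, -16.0]
finger_gap: 0.0153
tcp [ 0.5675 -0.2321  0.2064] F [  3.1  -1.9 -16. ] gap 0.0153 q6 -0.5523760712733674 t 5.025
tool y yaw 3.7601944819194157 tilt [ 0.00694294 -0.00214765 -0.99997359] shift cm [ 0.57 -0.21  0.03] twist -0.021638688374900284
```

View pics/scene1.png

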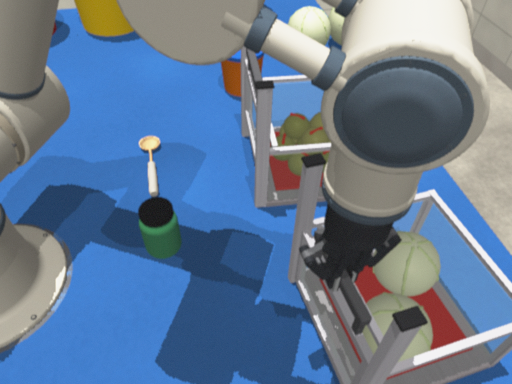

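The push hit a hard stop (58 N peak), with the TCP at 0.206 and the sash at about 0. I'll release and retreat straight up.

```bash
python3 -m handwheel '[1,0,0,0,0, 1,0,0,0,0, 1,0,0,0,0, 1,0,0,-4,0, 1,0,0,-5,0, 1,0,0,-5,0,1,0,0,-4,0,1,0,0,0,0]'
python3 -c "
from h import *
rel([.5435,.209,.38],-4.7)"
```

```text
clock: 6.12
position: [0.5675, -0.2322, 0.3895]
tool_rot: [0.002, 0.684, 0.729, 0.002]
wrist_force: [0.1, -0.0, -0.6]
finger_gap: 0.0853
tcp [ 0.5675 -0.2322  0.3895] F [ 0.1 -0.  -0.6] gap 0.0853 q6 -0.550869227833684 t 6.125
tool y yaw 3.6641483720191537 tilt [ 6.32992564e-03 -4.60331327e-04 -9.99979860e-01] shift cm [44.18  0.42  0.91] twist 0.14598192821705777
```

```bash
python3 -m handwheel '[1,5.5,0,0,0.0, 1,5.5,0,0,0.0, 1,5.5,0,0,0, 1,5.5,0,0,0, 1,5.5,0,0,0, 1,5.5,0,0,0, 1,5.5,0,0,0, 1,5.5,0,0,0]'
python3 -c "
from h import *
rel([.5435,.209,.36],-4.7)"
```

```text
clock: 7.12
position: [0.5382, 0.2167, 0.3804]
tool_rot: [-0.001, 0.687, 0.727, -0.001]
wrist_force: [1.3, -0.6, 0.7]
finger_gap: 0.0854
tcp [0.5382 0.2167 0.3804] F [ 1.3 -0.6  0.7] gap 0.0854 q6 0.22270137126543346 t 7.125
tool y yaw 3.25594437248152 tilt [-2.23910067e-03 -8.54940448e-05 -9.99997490e-01] shift cm [-0.8   0.49  2.04] twist 0.13885742440531668
```

```bash
python3 -m handwheel '[1,-0.8,0.5,2,0.139, 1,0,0,0,0]'
python3 -c "
from h import *
import cv2
from cell import capture
rel([.5435,.209,.265],-4.7)
cv2.imwrite('pics/w2.png',capture('wrist')[:,:,::-1])
cv2.imwrite('pics/scene2.png',capture('scene')[:,:,::-1])
"
```

```text
clock: 7.38
position: [0.5423, 0.2131, 0.3576]
tool_rot: [-0.002, 0.734, 0.679, -0.002]
wrist_force: [-0.6, 0.0, -0.7]
finger_gap: 0.0856
tcp [0.5423 0.2131 0.3576] F [-0.6  0.  -0.7] gap 0.0856 q6 0.34980963640017093 t 7.375
tool y yaw -4.51092664152252 tilt [-5.21167403e-03 -1.24757300e-04 -9.99986411e-01] shift cm [-0.39  0.2   9.26] twist 0.003299952633235562
```

View pics/w2.png

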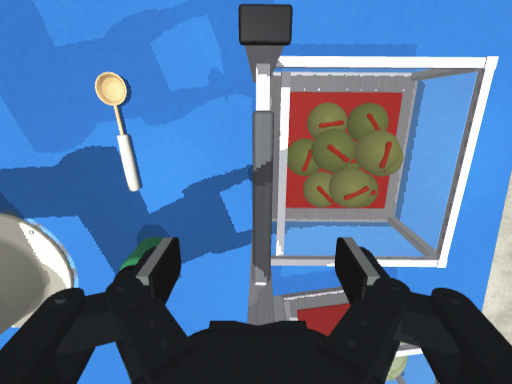

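View pics/scene2.png

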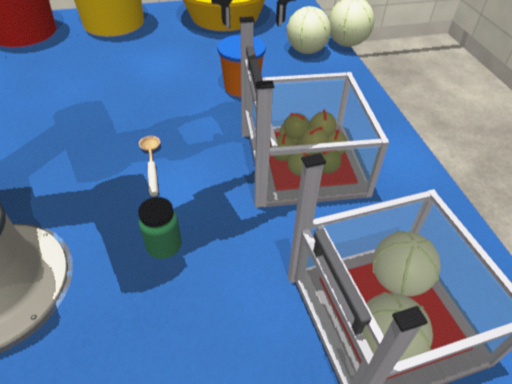

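In the wrist view the tomato bar (col 262, rows 110–283) is about 3 mm towards +tool y. The scene view shows the cabbage sash down, with its bar near (340,280). I'll shift slightly, descend and grip.

```bash
python3 -m handwheel '[1,-0.4,0.25,4,0, 1,0,0,4,0, 1,0,0,1.4,0, 0,0,0,0,0, 0,0,0,0,0, 0,0,0,0,0,0,0,0,0,0]'
python3 -c "
from h import *
rel([.5435,.209,.327],-4.7)"
```

```text
clock: 8.35
position: [0.5451, 0.2079, 0.2698]
tool_rot: [-0.001, 0.732, 0.682, 0.001]
wrist_force: [4.0, 2.8, -5.7]
finger_gap: 0.0146
tcp [0.5451 0.2079 0.2698] F [ 4.   2.8 -5.7] gap 0.0146 q6 0.32944869490291273 t 8.35
tool y yaw -4.052284851654561 tilt [ 1.29608412e-04  4.06808701e-03 -9.99991717e-01] shift cm [ 0.13 -0.17 -5.72] twist 0.011304761953671411
```

```bash
python3 -m handwheel '[0,0,0,-1.2,0, 0,0,0,-1.2,0, 0,0,0,-1.2,0, 0,0,0,-1.2,0, 0,0,0,0,0]'
python3 -m handwheel '[0,0,0,-0.5,0]'
python3 -m handwheel '[0,0,0,-0.5,0]'
```

```text
clock: 8.98
position: [0.5451, 0.2079, 0.3202]
tool_rot: [-0.002, 0.732, 0.682, 0.001]
wrist_force: [-4.5, -0.3, 4.7]
finger_gap: 0.0148
clock: 9.1
position: [0.5451, 0.2079, 0.3251]
tool_rot: [-0.002, 0.732, 0.682, 0.001]
wrist_force: [2.6, 2.3, -14.5]
finger_gap: 0.0148
clock: 9.22
position: [0.5449, 0.2078, 0.329]
tool_rot: [-0.002, 0.732, 0.682, 0.001]
wrist_force: [20.7, 3.3, -45.5]
finger_gap: 0.015
```

```bash
python3 -m handwheel '[0,0,0,-0.4,0]'
python3 -m handwheel '[0,0,0,0,0]'
python3 -c "
from h import *
import cv2
from cell import capture
cv2.imwrite('pics/scene3.png',capture('scene')[:,:,::-1])
"
```

```text
clock: 9.35
position: [0.5449, 0.2076, 0.3295]
tool_rot: [-0.003, 0.732, 0.681, -0.001]
wrist_force: [23.7, 8.4, -74.7]
finger_gap: 0.0144
clock: 9.48
position: [0.5451, 0.2076, 0.3292]
tool_rot: [-0.003, 0.732, 0.681, -0.001]
wrist_force: [-1.2, 0.7, 5.1]
finger_gap: 0.0148
```

View pics/scene3.png

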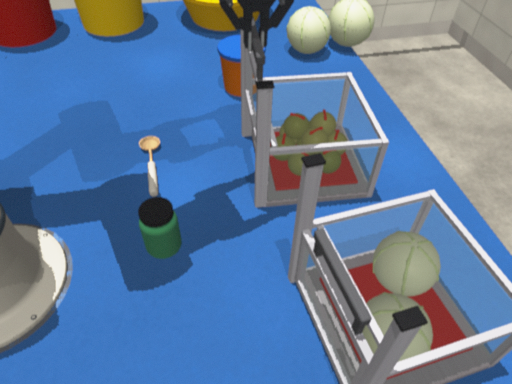

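The lift met its stop (75 N, TCP at 0.329), and the picture shows the bar in the gripper above the near post cap (265,85). I'll release, retreat upward, then check both bars.

```bash
python3 -m handwheel '[1,0,0,0,0, 1,0,0,0,0, 1,0,0,0,0, 1,0,0,-3,0, 1,0,0,-4,0, 1,0,0,-4,0,1,0,0,0,0]'
python3 -m handwheel '[1,0,-5,0,0, 1,0,-5,0,0,1,0,-5,0,0,1,0,0,0,0]'
python3 -c "
from h import *
import cv2
from cell import capture
rel([.5435,.209,.327],-4.7)
T=capture('top');S=capture('scene')
cv2.imwrite('pics/scene4.png',S[:,:,::-1]);cv2.imwrite('pics/top4.png',T[:,:,::-1])
z=lambda a:cv2.resize(a[:,:,::-1],None,fx=4,fy=4,interpolation=2)
cv2.imwrite('pics/t4a.png',z(T[115:190,25:225]));cv2.imwrite('pics/t4b.png',z(T[125:200,312:512]))
cv2.imwrite('pics/s4.png',np.hstack([z(S[0:150,220:320]),z(S[190:340,300:400])]))
"
```

```text
clock: 10.4
position: [0.5452, 0.2071, 0.4458]
tool_rot: [-0.002, 0.732, 0.682, 0.0]
wrist_force: [-1.2, -0.9, -0.5]
finger_gap: 0.0854
clock: 10.9
position: [0.3907, 0.2173, 0.444]
tool_rot: [-0.002, 0.732, 0.682, -0.0]
wrist_force: [0.8, 0.7, 0.2]
finger_gap: 0.0854
tcp [0.3907 0.2173 0.444 ] F [0.8 0.7 0.2] gap 0.0854 q6 0.44205769243374926 t 10.9
tool y yaw -4.050434479704503 tilt [-0.00301917  0.00291996 -0.99999118] shift cm [ 0.22 15.34 11.65] twist 0.011337057036586478
```

View pics/top4.png

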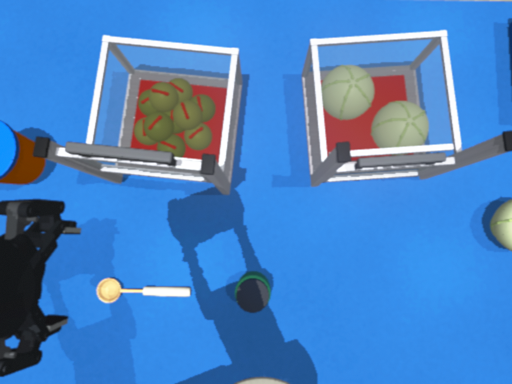

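View pics/s4.png

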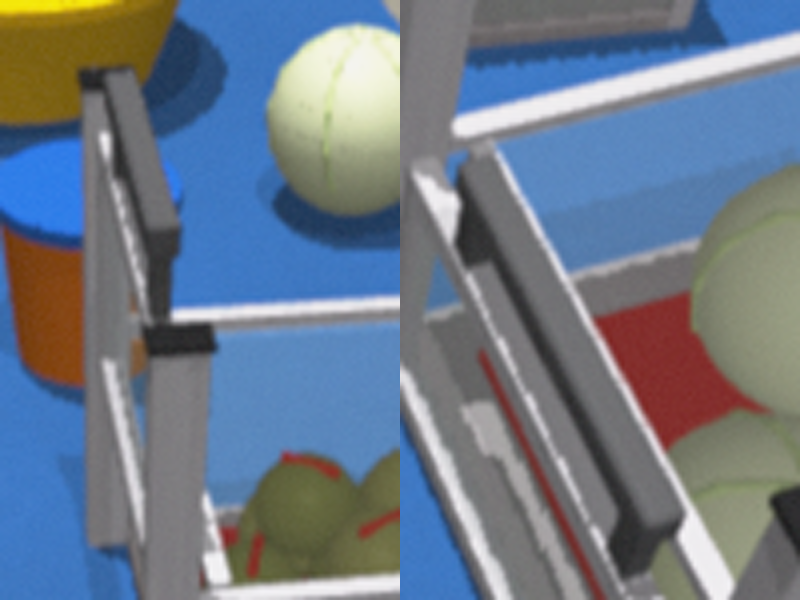

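View pics/t4b.png

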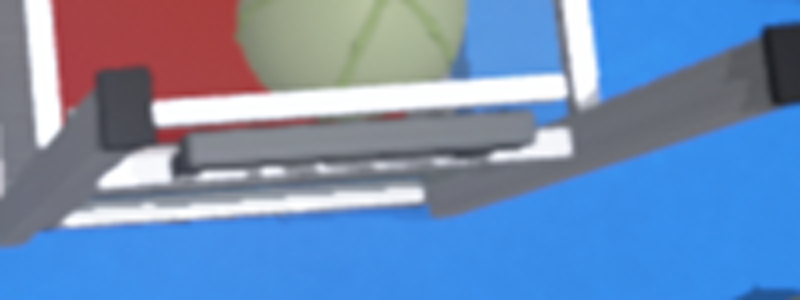

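View pics/t4a.png

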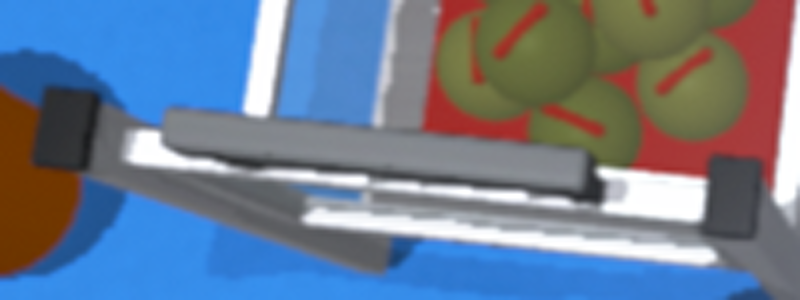

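Run:
```python
from h import *
for a,b in(((66.2,145.7),(249.5,17.5)),((172.5,158),(261,58.5)),((359,162.5),(319.5,231)),((445,157.5),(365,319))): print(tri(a,b))
for P,z in((((66.2,145.7),(172.5,158)),.329),(((359,162.5),(445,157.5)),.209)):
    a,b=[onz('top',p,z) for p in P];print(z,np.linalg.norm(a-b),(a+b)/2)
```

```text
(array([0.55041605, 0.28060937, 0.33129738]), np.float64(0.0006894276297532228))
(array([0.53793421, 0.13465535, 0.32592763]), np.float64(0.0023658666760208824))
(array([ 0.56018415, -0.15528699,  0.20604955]), np.float64(0.002841708794376502))
(array([ 0.57031228, -0.30043573,  0.20929499]), np.float64(0.0014879476954385378))
0.329 0.1484919223880285 [0.54336184 0.20795604 0.329     ]
0.209 0.14661168639371056 [ 0.56390857 -0.22725089  0.209     ]
```

The bar tops triangulate to about 0.329 m (tomato) and 0.208 m (cabbage). The expected heights at the stops are 0.329 and 0.209. The arm is clear and at rest.

```bash
python3 -c "
from cell import ticket,manip
import numpy as np
print(np.abs(manip.read_state()['qd']).max()); print(ticket.hand_in())"
```

```text
0.02644763524856429
the job is handed in; nothing more can be done
None
```

I lowered the cabbage sash until it was shut and raised the tomato sash to its upper stop, each gripped by its handle bar. Then I moved the arm clear and handed the job in at about 11 s of the 50 s allowed.

- **Stops felt:** both moves ended against a hard stop. The wrist force peaked at about 58 N on the cabbage sash and 75 N on the tomato sash, as read at the end of each row; the limit is 120 N.
- **Final heights:** after I let go, two-view triangulation put the tomato bar top at 0.326–0.331 m (0.329 expected at the upper stop). The cabbage bar top was at 0.206–0.209 m (0.209 expected when shut). Both are within measurement error of fully open and fully shut.
- **Touching nothing:** the gripper was open and well clear, with wrist force near 0 N.
- **Less exact:**
  - The downward travel gave odd wrist-force signs (about −15 N in z), so I relied on the stop and the pictures.
  - The triangulation rays missed each other by up to 2.8 mm.
  - The cabbage bar's length came out at 147 mm instead of 150 mm.
  - The fastest joint still read 0.026 rad/s at hand-in, with nothing near the arm.

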